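# Pile up the stack-nest totes at the microscope bench

## Task

Gather the three totes into one pile where the grey one stands. First stack the blue tote on the grey one, turned end for end against it (orange lips at opposite ends) so that it sits level on the notches of the rim, clear of the tube inside, and let go; then nest the green tote fully down inside the blue one, orange lips at the same end. Leave the grey tote where it stands with its tube in it, and do not disturb the dishes, the bottle or the tip box.

Things in the scene. Friction and masses are not known exactly. Their poses are not given: they have to be found in the camera images.
- grey_tote: Stack-nest tote, loose, 164 x 68 mm at the rim, 144 x 48 mm at the foot, 70 mm high, wall 2.5 mm. Dark grey, 0.45 to 0.8 kg, with a capped tube lying in it; stays where it is. Origin: centre of the underside; x lengthwise to the end with orange wall and lip, y across. Amid each long side an upright grip panel (40 mm along x, top 25 mm of the wall), outer faces 68 mm apart: grip there from above.
- blue_tote: Blue tote, empty, loose, 0.15 to 0.26 kg; shape and axes as grey. Each long side of every tote has two lugs at x = +62 and -36 mm: 10 mm along x, reaching out to y = +-38 mm, underside 8 mm above the tote's. Set on a tote pointing the other way, they rest in shallow rim notches and it stacks: underside 55 mm above the lower one's. Play 4 mm along x, 5 mm across y.
- green_tote: Green tote, empty, loose, 0.15 to 0.26 kg; shape and axes as grey. Each rim has, on both long sides, deep slots at x = +62 and -36 mm (18 mm wide, 30 deep) and shallow notches at x = -62 and +36 mm (18 wide, 7 deep). Lugs of a tote pointing the same way sink into the slots and it nests: underside 32 mm above the lower one's. Play 4 mm along x, 2 mm across y.
- grey_tote_lip (a point): Middle of the top of the grey tote's orange lip (52 mm wide), 86 mm along the tote's +x from its centre, 70 mm above its underside. All three totes are the same shape; their walls lean out by 0.14 (8 degrees).
- blue_tote_lip (a point): The same point on the blue tote's orange lip.
- green_tote_lip (a point): The same point on the green tote's orange lip.
- tube: Capped 50 ml tube (white cap, red filling) lying along the grey tote inside it, 113 mm long, 34 mm across the cap, loose; origin under its middle as first laid (it may roll a little). Lying there it stops any tote from nesting in the grey one.
- dish_left: A single closed 60 mm culture dish with pink medium, 15 mm high, loose, lying between two of the totes; origin at the centre of its underside.
- dish_right: A second such dish (60 mm across, 15 mm high), between the other two totes; origin at the centre of its underside.
- dish_stack: A stack of four closed culture dishes, 60 mm across and 62 mm high, one loose piece on the far side; origin at the centre of its underside.
- media_bottle: A pink media bottle with blue cap, 68 mm across, 150 mm high, loose on the far side; origin at the centre of its underside.
- tip_box: A yellow pipette-tip box with pale lid, 85 x 120 x 80 mm, loose on the far side; origin at the centre of its underside.

How it is judged (in metres and radians):
On the way, in this order (a step that is already met when the one before it is completed fails the run):
1. the blue tote is stacked level on the grey one, lips at opposite ends, and let go (z of blue_tote in the frame of grey_tote between 0.05 and 0.0595 m and x of blue_tote_lip in the frame of grey_tote below -0.07 m and horizontal distance between blue_tote and grey_tote below 0.015 m and angle between blue_tote's own z axis and vertical below 0.05 rad and contact force between blue_tote and the fingers below 0.5 N and linear speed of blue_tote below 0.03 m/s and angular speed of blue_tote below 0.2 rad/s), for 0.2 s.
2. the green tote is nested fully down in the blue one, lips at the same end, and let go (z of green_tote in the frame of blue_tote between 0.028 and 0.0365 m and x of green_tote_lip in the frame of blue_tote above 0.07 m and horizontal distance between green_tote and blue_tote below 0.012 m and angle between green_tote's own z axis and vertical below 0.06 rad and z of blue_tote in the frame of grey_tote between 0.05 and 0.0595 m and x of blue_tote_lip in the frame of grey_tote below -0.07 m and horizontal distance between blue_tote and grey_tote below 0.015 m and angle between blue_tote's own z axis and vertical below 0.05 rad and contact force between green_tote and the fingers below 0.5 N and linear speed of green_tote below 0.03 m/s and angular speed of green_tote below 0.2 rad/s), for 0.2 s.
At the end, for the whole second after the job is handed in: Blue level on grey, lips opposite, underside 50-59.5 mm above grey's, centred within 15 mm; green in blue, lips at the same end, underside 28-36.5 mm above blue's, within 12 mm, level; grey upright, within 50 mm of its start, tube lying in it; all released and at rest (all of step 2 and angle between grey_tote's own z axis and vertical below 0.05 rad and distance of grey_tote from where it was at the start of the episode below 0.05 m and horizontal distance between tube and grey_tote below 0.05 m and height (world z) of tube below 0.045 m and contact force between blue_tote and the fingers below 0.5 N and linear speed of blue_tote below 0.03 m/s and angular speed of blue_tote below 0.2 rad/s); the robot touches nothing.
It fails at once if a culture dish or the dish stack pushed away (40 mm) or knocked over (distance of any of dish_left, dish_right, dish_stack from where it was at the start of the episode above 0.04 m or angle between any of dish_left, dish_right, dish_stack's own z axis and vertical above 0.5 rad).
It fails at once if the media bottle or the tip box pushed away (40 mm) or knocked over (distance of any of media_bottle, tip_box from where it was at the start of the episode above 0.04 m or angle between any of media_bottle, tip_box's own z axis and vertical above 0.5 rad).
It fails at once if the grey tote is shoved more than 50 mm or tipped (distance of grey_tote from where it was at the start of the episode above 0.05 m or angle between grey_tote's own z axis and vertical above 0.3 rad).
It also fails if it takes over 67 s, if anything falls off the work surface, if the arm or the gripper's body presses on something with over 40 N, if the wrist force passes 120 N, or if a joint passes its speed limit or range.

## Robot

A 7-joint arm with a two-finger parallel gripper is mounted at the origin on the work surface. World frame = base frame: x ahead of the robot, y to its left, z up, the work surface at z = 0. Lengths are in m, angles in degrees, forces in N, time in s.
With the tool pointing down it reaches from about 0.425 to 0.925 m from the base axis. Payload 6.8 kg.
Tool frame: the origin (TCP) lies at the very end of the fingers, on their centre line; the grasp point (between the pads) lies 19 mm behind it; z points along the fingers, y is the line along which they close (so a half turn about z gives the same grasp; the last joint's range is limited). The gripper opens to 85 mm and grips with 20 to 120 N. Pads are 22 mm wide; open, the fingers measure 114 mm over their backs; the gripper's body (76 mm by 85 mm) begins 54 mm behind the grasp point. The pads swing forward as they close: fully open they stand 13 mm farther back than shut.
Start: joints at [-77.126, 27.33, 1.283, 89.118, -0.659, 63.558, -4.761], TCP at [0.221, 0.638, 0.231] pointing down, gripper open.
Joint ranges: [-169.35, 169.35], [-19.33, 120.38], [-80.79, 83.38], [13.8, 139.57], [-78.32, 258.32], [9.67, 109.79], [-169.56, 169.56]. Speed limits (degrees/s): [136.94, 136.94, 180, 180, 180, 180, 180].

## Interface

Orientations are given as a 3x3 rotation matrix whose columns are the frame's x, y, z axes.
In Python, from plant import move_ptp, movel, move_joints, let_go, grab, wait, solve_ik, snapshot, get_calibration, Unreachable, finish_job, boxes_of, cut_out, place_of, get_time_s, get_qpos, get_joint_vel, get_joint_efforts, get_tool_pos, get_eef_rot, get_force, get_torque, get_width, get_gripper_force gives the robot as it stands. Calls block until the motion is done:
- move_ptp(position, orientation): joint-space move of the TCP to a pose.
- movel(position, ori=None, speed=0.15, max_force=None): straight line of the TCP; ori=None keeps the orientation; speed is the mean speed in m/s. With max_force (N) it stops when the force on the tool has changed by that much, and returns True; else False.
- move_joints(angles): joint-space move.
- let_go() and grab(strength=None): open the fingers fully, or close them until they stop; strength is the grip in N (None keeps the last).
- wait(seconds).
- solve_ik(position, orientation): joint angles nearest the present ones, or None.
- snapshot(name): name is "scene" or "side" or "wrist"; returns (picture, depth): 420x560x3 uint8, red, green, blue; 420x560 float32, m along the optical axis (not along the pixel's ray), 0 where there is no reading.
- get_calibration(name): a dict with "fx", "fy", "cx", "cy" (pixels), "pose" (4x4, takes a point from camera to world coordinates). Camera axes: x right, y up, looking along -z (the intrinsics and any distortion apply to the point x, -y, -z); pixel columns grow to the right and rows downward; lengths in m; the calibration is good to about 2 mm. A picture is of the moment at which its call begins: read the wrist's pose just before it. get_calibration takes no time and is no camera call; for the wrist camera it gives the pose at the moment of the call.
A pose or a line that the arm cannot do raises Unreachable and nothing moves.
- finish_job(): hands the job in; it is judged then, once.
Trained networks look in the newest picture that a camera, given by its name, has taken for a name from the list of things; names that differ only in an ending like _2 or _b are one class to them, and where a whole thing is asked for, a point or a joint stands for the part that bears it (a point fixed in the world has none). Each returns a list of dicts, best first, with "confidence" (0 to 1); they miss things now and then, are a little off and sometimes report something else, mostly with a low value. They report only what shows in the picture. A call takes as long as a camera call.
- boxes_of(camera, label): "xyz" ([x, y, z] in m, in the coordinates of the camera as it stood for that picture, good to about 4 mm: the middle of the surface that is visible of it).
- cut_out(camera, label): "region" (420x560 bool, what is visible of it).
- place_of(camera, label): "xyz" ([x, y, z] in m, in the coordinates of the camera as it stood for that picture, good to about 4 mm: a listed point, or the origin of a listed thing).
Readings, each from a call of its own:
- get_time_s(): time.
- get_qpos(): joint angles.
- get_joint_vel(): joint speeds.
- get_joint_efforts(): joint torques, N m.
- get_tool_pos(): TCP position.
- get_eef_rot(): TCP orientation.
- get_force(): force on the tool from outside, world axes, zero at the start.
- get_torque(): the same for the moment, N m.
- get_width(): finger opening in m.
- get_gripper_force(): force on a finger pad.
Only numpy, scipy, OpenCV 4.12 (cv2) and the standard library are available. Lean on these libraries where they do the work, as an engineer would, in place of code of your own. Each camera call takes 0.05 s, during which the arm holds its last target. There are 200 camera calls.

## Working session

There is one attempt and no reset: what is moved stays moved. The work goes in short steps, each a Python script; the robot and the scene stay as the last script left them, time stands still between calls to the robot, and variables do not carry over. Pictures are saved under pics/ and viewed, at most 10 in all, crops included, and the job is handed in when it is done.

```bash
mkdir -p pics
cat > h.py <<'E'
import numpy as np, cv2
from plant import *
def w(cam,xyz,T=None):
    T=get_calibration(cam)["pose"] if T is None else T
    return (np.array(T)@np.r_[xyz,1])[:3]
def save(cam,fn):
    p,d=snapshot(cam); cv2.imwrite('pics/'+fn,p[:,:,::-1]); return p,d
def cloud(cam,d):
    c=get_calibration(cam); v,u=np.mgrid[:420,:560]
    P=np.stack([(u-c["cx"])/c["fx"]*d,-(v-c["cy"])/c["fy"]*d,-d,np.ones_like(d)],-1)
    return (P@np.array(c["pose"]).T)[...,:3]
E
python3 - <<'E'
from h import *
np.set_printoptions(precision=4,suppress=True)
a,_=save("scene","a.png"); b,_=save("side","b.png")
cv2.imwrite('pics/ab.png',cv2.resize(np.vstack([a,b])[:,:,::-1],(560,840))[:,:])
for cam in("scene","side"):
    c=get_calibration(cam);print(cam,{k:v for k,v in c.items() if k!="pose"},np.array(c["pose"])[:3,3])
    for n in["grey_tote","blue_tote","green_tote","grey_tote_lip","blue_tote_lip","green_tote_lip","tube","dish_left","dish_right","dish_stack","media_bottle","tip_box"]:
        r=place_of(cam,n); print(n,[(w(cam,q["xyz"]),round(q["confidence"],2)) for q in r[:2]])
print(get_time_s())
E
```

```text
scene {'fx': 424.80543518539287, 'fy': 424.80543518539287, 'cx': 276.02470189497103, 'cy': 210.45026132965344} [ 1.334  -0.055   0.5742]
grey_tote [(array([0.5337, 0.0187, 0.0018]), 0.98)]
blue_tote [(array([ 0.7345, -0.2152,  0.0033]), 0.53)]
green_tote [(array([ 0.5245, -0.2604, -0.0021]), 0.62)]
grey_tote_lip [(array([ 0.6242, -0.0096,  0.0732]), 0.67)]
blue_tote_lip [(array([0.6265, 0.2622, 0.0681]), 0.67), (array([0.7393, 0.1459, 0.0006]), 0.56)]
green_tote_lip [(array([ 0.6144, -0.2566,  0.0697]), 0.92)]
tube [(array([0.5339, 0.0208, 0.0034]), 0.72)]
dish_left [(array([0.555, 0.141, 0.005]), 0.6)]
dish_right [(array([ 0.5063, -0.1482,  0.0043]), 0.82)]
dish_stack [(array([ 0.7375,  0.1411, -0.0011]), 0.9)]
media_bottle [(array([0.7658, 0.0088, 0.0039]), 0.69), (array([0.5563, 0.141 , 0.0049]), 0.44)]
tip_box [(array([ 0.7356, -0.2124,  0.0022]), 0.8)]
side {'fx': 511.4844610482149, 'fy': 511.4844610482149, 'cx': 272.3757255164793, 'cy': 220.0926457138822} [0.3228 0.6438 0.7369]
grey_tote [(array([ 0.5613,  0.1483, -0.0066]), 0.7), (array([ 0.541 ,  0.0206, -0.0015]), 0.64)]
blue_tote [(array([0.5417, 0.2602, 0.0011]), 0.84)]
green_tote [(array([ 0.5278, -0.2622, -0.003 ]), 0.79), (array([ 0.5617,  0.1485, -0.0069]), 0.54)]
grey_tote_lip [(array([ 0.6187, -0.0071,  0.0682]), 0.77)]
blue_tote_lip [(array([0.6278, 0.2609, 0.072 ]), 0.73)]
green_tote_lip [(array([ 0.613 , -0.2618,  0.0703]), 0.93)]
tube [(array([0.5382, 0.0186, 0.0026]), 0.71)]
dish_left [(array([ 0.5601,  0.1441, -0.0066]), 0.85)]
dish_right [(array([ 0.5084, -0.1529,  0.0026]), 0.6)]
dish_stack [(array([0.7425, 0.1408, 0.    ]), 0.98)]
media_bottle [(array([0.7674, 0.0044, 0.0033]), 0.85)]
tip_box [(array([ 0.734 , -0.2153, -0.0029]), 0.91)]
1.3
```

View pics/a.png

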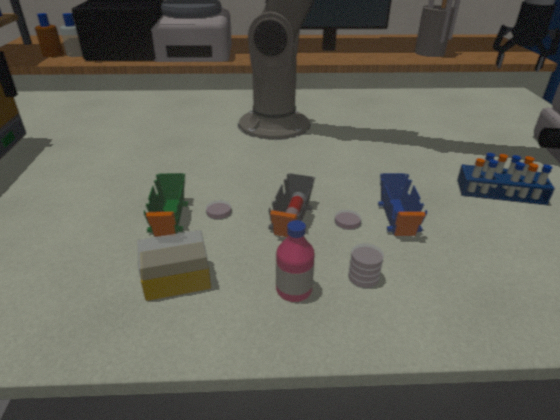

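View pics/b.png

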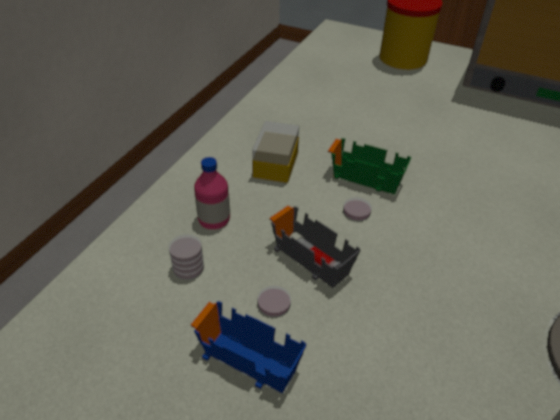

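The scene view shows green at (165,205), grey with tube at (293,205) and blue at (402,205), all with orange lips towards the camera (+x). The dishes lie between them at (218,210) and (347,220). The side view agrees. Next I refine the poses with the wrist camera.

```bash
cat >> h.py <<'E'
def R(deg):
    a=np.radians(deg); x=np.array([np.cos(a),np.sin(a),0]); z=np.array([0,0,-1.])
    return np.stack([x,np.cross(z,x),z],1)
def measure(col,zlo=.05,zhi=.085,near=None,r=.13):
    """fit rectangle to points of the rim; returns centre of rect, yaw, size, lip estimates"""
    p,d=snapshot("wrist"); T=np.array(get_calibration("wrist")["pose"]); C=cloud("wrist",d)
    m=(d>0)&(C[...,2]>zlo)&(C[...,2]<zhi)&(np.hypot(C[...,0]-near[0],C[...,1]-near[1])<r)
    P=C[m][:,:2].astype(np.float32)
    (c,s,a)=cv2.minAreaRect(P*1000) if len(P)>10 else ((0,0),(0,0),0)
    out={}
    for n in(col+"_tote",col+"_tote_lip"):
        q=place_of("wrist",n); out[n]=[(w("wrist",k["xyz"],T).round(4),round(k["confidence"],2)) for k in q[:1]]
    return p,C,m,(np.round(c,1),np.round(s,1),round(a,2),len(P)),out
E
python3 - <<'E'
from h import *
np.set_printoptions(precision=4,suppress=True)
T=np.array(get_calibration("wrist")["pose"]);t=get_tool_pos();Rt=get_eef_rot()
print("cam in tool",np.array(Rt).T@(T[:3,3]-t),np.array(Rt).T@T[:3,:3], get_calibration("wrist")["fx"])
print("tool x",np.array(Rt)[:,0])
for pos,yaw in[((.54,.26,.2),0),((.535,.02,.25),-17),((.525,-.26,.2),0)]:
    for k in(0,180):
        q=solve_ik(pos,R(yaw+k)); print(pos,yaw+k,q)
E
```

```text
cam in tool [ 0.0716 -0.0005 -0.142 ] [[-0.      0.9593  0.2825]
 [ 1.      0.0001 -0.0003]
 [-0.0004  0.2825 -0.9593]] 364.55676633572835
tool x [-0.9451  0.3267  0.    ]
(0.54, 0.26, 0.2) 0 [ -61.7569   26.2537   40.4907  103.7282  -19.9479   57.3412 -103.2333]
(0.54, 0.26, 0.2) 180 [-37.7917  22.0412   7.9005 102.1485  -3.5651  56.0512  61.5306]
(0.535, 0.02, 0.25) -17 [-49.4669  17.2929  50.2903 109.4065 -15.2731  60.2395 -99.7653]
(0.535, 0.02, 0.25) 163 [-34.186   13.9632  30.336  108.6207  -8.1297  59.5209  72.5506]
(0.525, -0.26, 0.2) 0 [-14.0572  26.399   46.0184 105.7663 -22.3503  57.281  -48.6619]
(0.525, -0.26, 0.2) 180 [-22.8743  33.0123  61.2859 106.2128 -33.1305  60.9566 141.5507]
```

Run:
```python
from h import *
np.set_printoptions(precision=4,suppress=True)
ims=[]
for col,pos,yaw in[("grey",(.537,.02),163),("blue",(.542,.26),180)]:
    move_ptp((*pos,.26),R(yaw)); wait(.2)
    p,C,m,f,o=measure(col,near=pos); print(col,f,o,get_time_s())
    np.savez(col+".npz",C=C,p=p,m=m)
    q=p.copy(); q[m]=q[m]//2+np.array([100,0,100],np.uint8); ims.append(q)
cv2.imwrite("pics/c.png",cv2.resize(np.hstack(ims)[:,:,::-1],(800,300)))
```

```text
grey (array([544.3,  18.6]), array([ 67.7, 174. ]), 71.56, 3405) {'grey_tote': [(array([ 0.5335,  0.0176, -0.0054]), 0.72)], 'grey_tote_lip': [(array([ 0.6221, -0.004 ,  0.0671]), 0.88)]} 4.1167
blue (array([547.6, 265. ]), array([ 68.1, 174. ]), 87.53, 3396) {'blue_tote': [(array([0.5443, 0.2637, 0.0022]), 0.81)], 'blue_tote_lip': [(array([0.6296, 0.2596, 0.0669]), 0.86)]} 5.4167
```

View pics/c.png

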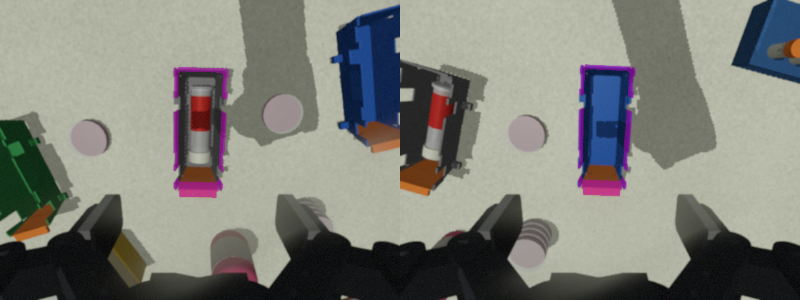

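Rectangle fits give 174 × 68 mm for both totes, matching the stated rim plus lip. Before grasping I check the x-origin against the rim notches.

```bash
cat >> h.py <<'E'
def prof(C,o,yaw,z0=0.,p=True):
    a=np.radians(yaw); D=C-np.r_[o,z0]
    x=D[...,0]*np.cos(a)+D[...,1]*np.sin(a); y=-D[...,0]*np.sin(a)+D[...,1]*np.cos(a); z=D[...,2]
    for s in(1,-1):
        m=(abs(x)<84)&(s*y>.027)&(s*y<.037)&(z>.066)&(z<.08)&(abs(x)<.1)
        h,_=np.histogram(x[m]*1000,np.arange(-90,96,2)); on=h>0
        e=np.arange(-90,96,2)[1:-1][np.diff(on.astype(int))!=0]
        print("side",s,"edges",e,"z",np.median(z[m]).round(4),"|y|max",(np.percentile(abs(y[m]),95)).round(4))
E
python3 - <<'E'
from h import *
for col,o,yaw in[("grey",(.5396,.0202),-18.44),("blue",(.5426,.2652),-2.47)]:
    print(col); prof(np.load(col+".npz")["C"],o,yaw)
E
```

```text
grey
side 1 edges [-82 -70 -54 -44 -28  28  44  54  70  82] z 0.0691 |y|max 0.0336
side -1 edges [-82 -70 -54 -44 -28  28  44  54  70  82] z 0.0691 |y|max 0.0338
blue
side 1 edges [-82 -70 -54 -44 -28  28  44  54  70  82] z 0.0689 |y|max 0.0336
side -1 edges [-82 -70 -54 -44 -28  28  44  54  70  84] z 0.0691 |y|max 0.0338
```

Run:
```python
from h import *
np.set_printoptions(precision=4,suppress=True)
o=(.5426,.2652)
move_ptp((*o,.13),R(177.53)); movel((*o,.037),speed=.12,max_force=15); print(get_tool_pos())
print(get_time_s()); grab(60); print("w",get_width(),get_gripper_force())
movel((*o,.23),speed=.2); print("w",get_width(),get_force(),get_time_s())
g=(.5396,.0202)
move_ptp((*g,.20),R(-18.44)); print(get_width(),get_time_s(),get_qpos())
save("wrist","d.png"); save("scene","d2.png")
a=cv2.imread("pics/d.png");b=cv2.imread("pics/d2.png")
cv2.imwrite("pics/dd.png",cv2.resize(np.hstack([a,b]),(800,300)))
```

```text
[0.5433 0.2655 0.0379]
6.925
w 0.06709043639842759 68.25353245250881
w 0.06657803006753459 [-0.3154 -0.3921 -2.5079] 8.35
0.06716727393350751 10.475 [-60.2272  35.5517  73.5688 112.4367 -38.973   62.4668 -78.0031]
```

View pics/dd.png

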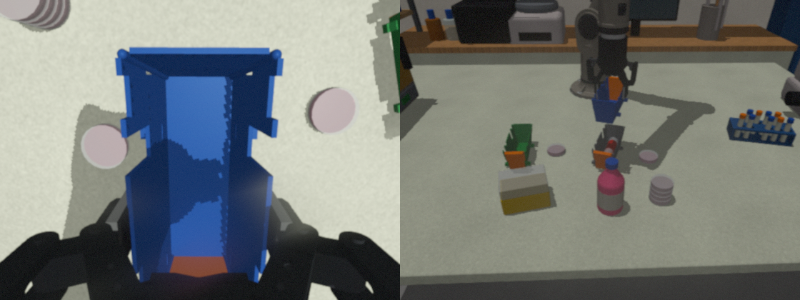

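Blue is held upright above grey, with its orange lip facing the robot at (612,85). Before lowering I measure how the tote sits in the hand.

```bash
cat >> h.py <<'E'
def inhand(tcp_above):
    """tote pose in tool: rim pts near expected rim height; floor tilt"""
    p,d=snapshot("wrist"); C=cloud("wrist",d); t=np.array(get_tool_pos()); Rt=np.array(get_eef_rot())
    L=(C-t)@Rt; zr=-(.070-tcp_above)   # tool z of rim; floor at tcp_above-.0025
    m=(d>0)&(abs(L[...,2]-zr)<.012)&(abs(L[...,1])<.036)&(abs(L[...,0])<.1)&(abs(L[...,0])>.022)
    P=L[m]; print("rim rect",[np.round(v,1) for v in cv2.minAreaRect((P[:,:2]*1000).astype(np.float32))])
    f=(d>0)&(abs(L[...,2]-(tcp_above-.0025))<.012)&(abs(L[...,1])<.018)&(abs(L[...,0])<.06)
    F=L[f]; c=np.linalg.lstsq(np.c_[F[:,:2],np.ones(len(F))],F[:,2],rcond=None)[0]
    print("floor n",len(F),"x range",F[:,0].min().round(3),F[:,0].max().round(3),"slopes",c.round(4))
    x=L[...,0]*1000
    for s in(1,-1):
        k=(d>0)&(s*L[...,1]>.027)&(s*L[...,1]<.037)&(abs(L[...,2]-zr)<.004)
        h,_=np.histogram(x[k],np.arange(-90,96,2)); print(s,np.arange(-90,96,2)[1:-1][np.diff((h>0).astype(int))!=0])
E
python3 - <<'E'
from h import *
np.set_printoptions(precision=4,suppress=True)
inhand(.037); print(get_tool_pos())
E
```

```text
rim rect [array([21.3,  0.3]), array([122.4,  68.8]), np.float64(0.3)]
floor n 14787 x range -0.06 0.06 slopes [-0.0012  0.0016  0.0364]
1 [-28  28  44  54  70  84]
-1 [-28  30  44  54  70  84]
[0.5396 0.0204 0.1999]
```

Run:
```python
from h import *
np.set_printoptions(precision=4,suppress=True)
g=(.5396,.0202)
movel((*g,.103),speed=.12); f0=np.array(get_force())
print(movel((*g,.090),speed=.03,max_force=6), get_tool_pos(), np.array(get_force())-f0, get_torque(), get_time_s())
save("side","e.png")
a=cv2.imread("pics/e.png")[170:310,230:400]; cv2.imwrite("pics/e2.png",cv2.resize(a,None,fx=3,fy=3,interpolation=cv2.INTER_CUBIC))
```

```text
True [0.5401 0.0204 0.0932] [-0.7097 -0.1822  7.2245] [0.0762 0.3045 0.02  ] 11.9667
```

View pics/e2.png

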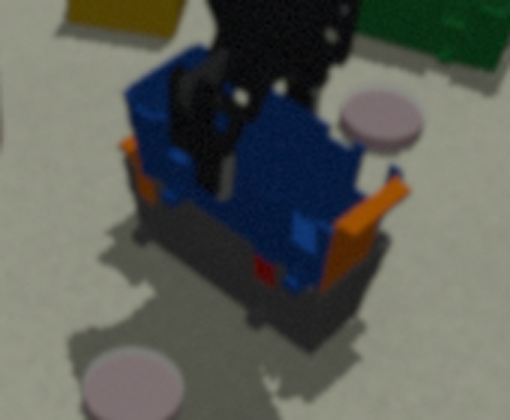

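Contact came at exactly the nominal seated height, and the view shows blue's lugs in grey's notches. I release, rise, check, and then measure green.

Run:
```python
from h import *
np.set_printoptions(precision=4,suppress=True)
let_go(); g=(.5396,.0202)
movel((*g,.30),speed=.2); wait(.15)
p,C,m,f,o=measure("blue",zlo=.11,zhi=.14,near=g); print("blue",f,o)
P=C[m]; c=np.linalg.lstsq(np.c_[P[:,:2]-g,np.ones(len(P))],P[:,2],rcond=None)[0]; print("rim tilt",c)
np.savez("st.npz",C=C)
move_ptp((.527,-.261,.26),R(180)); wait(.2)
p,C,m,f,o=measure("green",near=(.527,-.261)); print("green",f,o,get_time_s()); np.savez("green.npz",C=C)
c0=f[0];a=f[2]-90 if f[1][0]<f[1][1] else f[2]
print(a); oo=np.array(c0)/1000-.005*np.array([np.cos(np.radians(a)),np.sin(np.radians(a))]);print(oo); prof(C,oo,a)
```

```text
blue (array([535.9,  21.3]), array([ 68. , 173.7]), 71.48, 3262) {'blue_tote': [(array([0.5419, 0.0214, 0.0567]), 0.92)], 'blue_tote_lip': [(array([0.4611, 0.0456, 0.1232]), 0.6)]}
rim tilt [-0.007   0.0023  0.1204]
green (array([ 531.1, -262.3]), array([174.,  68.]), 0.9, 3424) {'green_tote': [(array([ 0.5252, -0.2649, -0.0039]), 0.56)], 'green_tote_lip': [(array([ 0.6158, -0.2631,  0.071 ]), 0.71)]} 16.7667
0.9
[ 0.5261 -0.2624]
side 1 edges [-82 -70 -54 -44 -28  28  44  54  70  82] z 0.0692 |y|max 0.0338
side -1 edges [-82 -70 -54 -44 -28  28  44  54  70  82] z 0.0692 |y|max 0.0337
```

Run:
```python
from h import *
np.set_printoptions(precision=4,suppress=True)
o=(.5261,-.2624)
move_ptp((*o,.13),R(180.9)); movel((*o,.040),speed=.12,max_force=15); print(get_tool_pos())
grab(60); print("w",get_width())
movel((*o,.27),speed=.2); g=(.5406,.0197)
move_ptp((*g,.27),R(-18.52)); print(get_width(),get_time_s()); wait(.1); inhand(.040)
movel((*g,.178),speed=.12); f0=np.array(get_force())
print(movel((*g,.125),speed=.04,max_force=6), get_tool_pos(), np.array(get_force())-f0, get_torque(), get_time_s())
save("side","f.png")
a=cv2.imread("pics/f.png")[150:310,230:400]; cv2.imwrite("pics/f2.png",cv2.resize(a,None,fx=3,fy=3,interpolation=cv2.INTER_CUBIC))
```

```text
[ 0.5267 -0.2623  0.0406]
w 0.06673525447325848
0.06714172042640704 22.4083
rim rect [array([20.1,  0.3]), array([125.3,  68.6]), np.float64(0.1)]
floor n 14363 x range -0.06 0.06 slopes [-0.001  -0.0015  0.0394]
1 [-28  30  44  54  70  84]
-1 [-28  28  44  54  70  84]
True [0.5412 0.0209 0.1282] [0.873  0.5197 5.1651] [ 0.4413 -0.077   0.0327] 24.6167
```

View pics/f2.png

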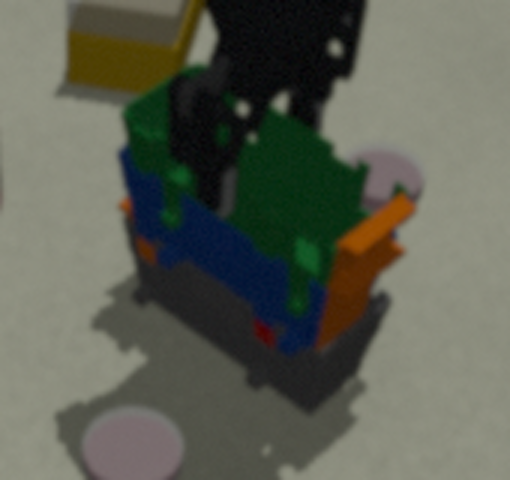

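Green came down at 0.1282 m, about 87.6 mm above its pick height, which means it is nested. Its lugs show in blue's slots, with the lips at the same end. I release and verify.

Run:
```python
from h import *
np.set_printoptions(precision=4,suppress=True)
let_go(); g=(.5406,.0197)
movel((*g,.33),speed=.2); wait(.3)
p,C,m,f,o=measure("green",zlo=.14,zhi=.175,near=g); print("green",f,o)
P=C[m]; print("rim z, tilt",np.linalg.lstsq(np.c_[P[:,:2]-g,np.ones(len(P))],P[:,2],rcond=None)[0],np.percentile(P[:,2],[50,95]))
save("side","g.png")
a=cv2.imread("pics/g.png")[150:310,230:400]; cv2.imwrite("pics/g2.png",cv2.resize(a,None,fx=3,fy=3,interpolation=cv2.INTER_CUBIC))
print(get_time_s())
```

```text
green (array([537.3,  21.7]), array([ 68.1, 173.9]), 71.65, 3559) {'green_tote': [(array([0.5408, 0.0205, 0.083 ]), 0.82)], 'green_tote_lip': [(array([0.4618, 0.0466, 0.1575]), 0.74)]}
rim z, tilt [-0.0068  0.0038  0.1516] [0.1535 0.1574]
26.6583
```

View pics/g2.png

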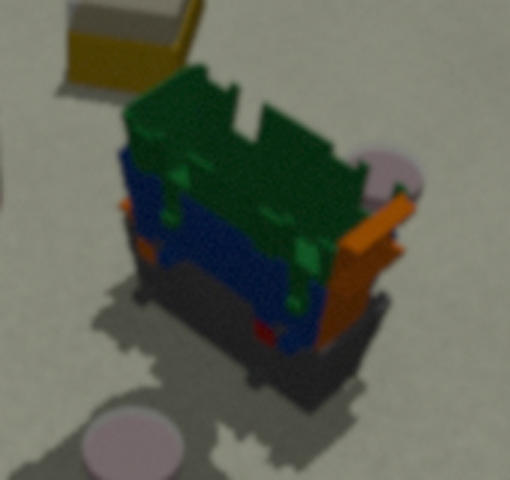

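The pile is level. The top rim is at 0.157 m, as expected from 55 + 32 + 70 mm, and the gripper is clear.

```bash
python3 -c "
from h import *
print(finish_job())"
```

```text
the job is handed in; nothing more can be done
None
```

The job is handed in at about 27 s: by my last measurements blue stands level on grey with lips opposite, and green is fully nested in blue with lips together; the hand-in call returned no verdict.

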